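Lay the washed brushes and bottles out to dry

TASK

Lay the washed things out to dry: pull every brush out of the wooden holder and lay it flat across both bars of the brush rest, one brush to a groove, and lay both standing white square bottles on their sides in the cradle, one to a bay. When all of them lie in place, switch the fan on by pushing its lever right over to the far side, away from the robot; leave everything else on the table where it is.

Things in the scene. Friction and masses are not known exactly. Their poses are not given: they have to be found in the camera images.
- brush0_mid (a point): middle of a flat paint brush (all alike; may be absent), 200 mm long: round wooden handle 14 mm thick, 150 mm long, then a flat metal and bristle head 20 x 10 mm, 50 mm long. Point on the axis, 100 mm from the butt end, 50 mm below the head; +z along the brush to the bristles. Starts standing bristles up in a well of the holder
- brush1_mid (a point): middle of a flat paint brush (all alike; may be absent), 200 mm long: round wooden handle 14 mm thick, 150 mm long, then a flat metal and bristle head 20 x 10 mm, 50 mm long. Point on the axis, 100 mm from the butt end, 50 mm below the head; +z along the brush to the bristles. Starts standing bristles up in a well of the holder
- brush2_mid (a point): middle of a flat paint brush (all alike; may be absent), 200 mm long: round wooden handle 14 mm thick, 150 mm long, then a flat metal and bristle head 20 x 10 mm, 50 mm long. Point on the axis, 100 mm from the butt end, 50 mm below the head; +z along the brush to the bristles. Starts standing bristles up in a well of the holder
- brush3_mid (a point): middle of a flat paint brush (all alike; may be absent), 200 mm long: round wooden handle 14 mm thick, 150 mm long, then a flat metal and bristle head 20 x 10 mm, 50 mm long. Point on the axis, 100 mm from the butt end, 50 mm below the head; +z along the brush to the bristles. Starts standing bristles up in a well of the holder
- bottle0_mid (a point): middle of an empty white square bottle (both alike): body 44 x 44 mm, 100 mm high, black cap 24 mm across and 22 mm high on top. Point at the centre of the square body, 50 mm above its underside; +z to the cap, x and y square to the side faces. Starts standing on the table
- bottle1_mid (a point): middle of an empty white square bottle (both alike): body 44 x 44 mm, 100 mm high, black cap 24 mm across and 22 mm high on top. Point at the centre of the square body, 50 mm above its underside; +z to the cap, x and y square to the side faces. Starts standing on the table
- holder: fixed brush holder, a wooden block 52 x 204 mm and 72 mm high; origin at the centre of its underside. Four wells 18 mm square and 60 mm deep in a row along its y axis, at y = -72, -24, 24 and 72 mm. Some wells may be empty
- rest: fixed plywood brush rest, 206 x 100 mm; origin under its centre. Two toothed bars 10 mm thick run along its x axis at y = -40 and +40 mm (70 mm free between). Four grooves along its y axis, at x = -63, -21, 21, 63 mm; groove floors 38 mm up, tooth crests 51 mm. A brush lying in a groove has its axis along y, 45 mm above the origin
- cradle: fixed aluminium bottle cradle, 180 x 110 mm; origin under its centre. Two bays, centred at x = -45 and +45 mm; in each a bottle lies along the y axis on two ledges 12 mm high, 8 mm thick, at y = -37 and +37 mm (66 mm free between), between cheeks 40 mm high and 56 mm apart. A bottle lying in a bay has its axis 34 mm above the origin
- switch (a joint): angle of the fan's switch, a black lever 70 mm long on a grey block: 0 = off, leaning towards the block's -x side; 1.0 = on, swung over to its +x side. It stays where it is left
- switch_tip (a point): tip of the switch lever; its x axis points the way the lever swings when it is switched on
- mug: bystander: white mug, 76 mm across, 85 mm high, handle at +y; origin under its centre
- tape: bystander: roll of brown tape lying flat, 84 mm across, 22 mm high; origin under its centre
- jar: bystander: paint jar, 68 mm across, 85 mm high; origin under its centre
- eraser: bystander: eraser 50 x 22 x 13 mm; origin under its centre
- tin: bystander: metal tin, 70 mm across, 75 mm high; origin under its centre
Mind the look-alikes: they are no part of the job. What is shaped like the part that bears brush3_mid but green is not meant. What is shaped like the part that bears brush1_mid but green is not meant.

How it is judged:
On the way, in this order (a step that is already met when the one before it is completed fails the run):
1. every brush lies in a groove of the rest and every bottle on its side in a bay of the cradle (z of brush0_mid in the frame of rest between 0.036 and 0.054 m and x of brush0_mid in the frame of rest between -0.085 and 0.085 m and y of brush0_mid in the frame of rest between -0.055 and 0.055 m and angle between the z axis of each of brush0_mid, brush1_mid, brush2_mid, brush3_mid and the y axis of rest, either way round below 0.12 rad and linear speed of each of brush0, brush1, brush2, brush3, bottle0, bottle1 below 0.05 m/s and z of brush1_mid in the frame of rest between 0.036 and 0.054 m and x of brush1_mid in the frame of rest between -0.085 and 0.085 m and y of brush1_mid in the frame of rest between -0.055 and 0.055 m and z of brush2_mid in the frame of rest between 0.036 and 0.054 m and x of brush2_mid in the frame of rest between -0.085 and 0.085 m and y of brush2_mid in the frame of rest between -0.055 and 0.055 m and z of brush3_mid in the frame of rest between 0.036 and 0.054 m and x of brush3_mid in the frame of rest between -0.085 and 0.085 m and y of brush3_mid in the frame of rest between -0.055 and 0.055 m and z of bottle0_mid in the frame of cradle between 0.026 and 0.042 m and y of bottle0_mid in the frame of cradle between -0.03 and 0.03 m and (x of bottle0_mid in the frame of cradle between -0.057 and -0.033 m or x of bottle0_mid in the frame of cradle between 0.033 and 0.057 m) and angle between the z axis of each of bottle0_mid, bottle1_mid and the y axis of cradle, either way round below 0.15 rad and z of bottle1_mid in the frame of cradle between 0.026 and 0.042 m and y of bottle1_mid in the frame of cradle between -0.03 and 0.03 m and (x of bottle1_mid in the frame of cradle between -0.057 and -0.033 m or x of bottle1_mid in the frame of cradle between 0.033 and 0.057 m)), for 0.2 s.
2. the fan switch is pushed over to on (value of joint switch above 0.8 rad), for 0.2 s.
At the end, for the whole second after the job is handed in: every brush lies along a groove of the rest on both bars (axis 36-54 mm above its underside, within 0.12 rad, middle within 55 mm of the midline) and every bottle on its side in a bay (axis 26-42 mm up, 12 mm off centre, 0.15 rad, 30 mm lengthwise), at rest; then switch above 0.8 rad (all of step 1 and value of joint switch above 0.8 rad); the robot touches nothing.
It fails at once if one of the bystanders (mug, tape, jar, eraser, tin) is shifted by more than 60 mm (distance of any of mug, tape, jar, eraser, tin from where it was at the start of the episode above 0.06 m).
Of brush0, brush1, brush2, brush3 only 3 to 4 are there at a start; the rules pass over those that are not, and their reading is None.
At some moment in a run one of bottle0, bottle1 may be knocked a few centimetres aside while the robot is not near it.
Once in a run the grip may slacken for a moment while it holds something.
It also fails if it takes over 210 s, if anything falls off the work surface, if the arm or the gripper's body presses on something with over 40 N, if the wrist force passes 120 N, or if a joint passes its speed limit or range.

ROBOT

A 6-joint arm with a two-finger parallel gripper is mounted at the origin on the work surface. World frame = base frame: x ahead of the robot, y to its left, z up, the work surface at z = 0. Lengths are in m, angles in rad, forces in N, time in s.
With the tool pointing down it reaches from about 0.375 to 0.9 m from the base axis. Payload 3.1 kg.
Tool frame: the origin (TCP) lies on the centre line of the jaws, within the pads' length; the fingertips stand ctrl.tips_ahead ahead of it and the grasp point (between the pads) lies 6 mm ahead of it (ctrl.tips_ahead is the distance from the TCP to the fingertips, in m); z points along the fingers, y is the line along which they close (so a half turn about z gives the same grasp; the last joint's range is limited). The gripper opens to 85 mm and grips with 20 to 120 N. Pads are 22 mm wide; open, the fingers measure 114 mm over their backs; the gripper's body (76 mm by 85 mm) begins 54 mm behind the grasp point. The pads swing forward as they close: fully open they stand 13 mm farther back than shut.
Start: joints at [1.161, 0.527, 1.433, -0, 1.181, -0.178], TCP at [0.144, 0.608, 0.256] pointing down, gripper open.
Joint ranges: [-3.08, 3.08], [-0.75, 2.2], [0.22, 2.44], [-1.43, 4.57], [0, 2.65], [-2.85, 2.85]. Speed limits (rad/s): [2.79, 2.79, 3.14, 3.14, 3.14, 3.14].

INTERFACE

Orientations are given as a rotation vector (axis times angle).
In Python, from rig import ctrl gives the robot as it stands. Calls block until the motion is done:
- ctrl.reach(position, orientation): joint-space move of the TCP to a pose.
- ctrl.servo_line(position, max_speed=0.15, rot=None, f_stop=None): straight line of the TCP; rot=None keeps the orientation; max_speed is the mean speed in m/s. With f_stop (N) it stops when the force on the tool has changed by that much, and returns True; else False.
- ctrl.goto_joints(angles): joint-space move.
- ctrl.set_gripper(opening): finger opening in m; the grip force is fixed at half the most; returns when the fingers have stopped.
- ctrl.wait(seconds).
- ctrl.ik(position, orientation): joint angles nearest the present ones, or None.
- ctrl.observe(): the state.
- ctrl.grab_frame(name): name is "scene" or "top" or "wrist"; returns the picture (384x512x3 uint8, blue, green, red); there is no depth.
- ctrl.camera_params(name): a dict with "mtx" (3x3 intrinsics, pixels), "k1" (the pictures are not rectified: a ray, as slopes to the right and down, at radius r is drawn at 1 + k1 r^2 times it, then the intrinsics apply), "T" (4x4, takes a point from camera to world coordinates). Camera axes: x right, y down, z forward; pixel columns grow to the right and rows downward; lengths in m; the calibration is good to about 2 mm. A picture is of the moment at which its call begins: read the wrist's pose just before it. camera_params takes no time and is no camera call; for the wrist camera it gives the pose at the moment of the call.
A pose or a line that the arm cannot do raises ctrl.MotionError and nothing moves.
- ctrl.job_done(): hands the job in; it is judged then, once.
The state is a dict: "time_s": time; "joint_pos": joint angles; "joint_velocities": joint speeds; "effort": joint torques, N m; "eef_pos": TCP position; "ee_rot": TCP orientation; "contact_force": force on the tool from outside, world axes, zero at the start; "wrist_torque": the same for the moment, N m; "opening": finger opening in m; "gripper_force": force on a finger pad.
Only numpy, scipy, OpenCV 4.12 (cv2) and the standard library are available. Lean on these libraries where they do the work, as an engineer would, in place of code of your own. Each camera call takes 0.05 s, during which the arm holds its last target. There are 200 camera calls.

## Working session

There is one attempt and no reset: what is moved stays moved. The work goes in short steps, each a Python script; the robot and the scene stay as the last script left them, time stands still between calls to the robot, and variables do not carry over. Pictures are saved under pics/ and viewed, at most 14 in all, crops included, and the job is handed in when it is done.

```bash
ls; mkdir -p pics; python3 - <<'E'
from rig import ctrl
import cv2,numpy as np
a=ctrl.grab_frame("scene");b=ctrl.grab_frame("top")
cv2.imwrite("pics/scene0.png",a);cv2.imwrite("pics/top0.png",b)
for n in("scene","top","wrist"):
    p=ctrl.camera_params(n);print(n,np.round(p["mtx"],1).tolist(),p["k1"],np.round(p["T"],3).tolist())
print(ctrl.tips_ahead,ctrl.observe())
E
```

```text
pics
scene [[402.8, 0.0, 259.8], [0.0, 402.8, 196.5], [0.0, 0.0, 1.0]] -0.03869920265147636 [[-0.043, 0.657, -0.752, 1.358], [0.999, 0.021, -0.039, 0.025], [-0.01, -0.753, -0.658, 0.764], [0.0, 0.0, 0.0, 1.0]]
top [[444.4, 0.0, 264.3], [0.0, 444.4, 192.0], [0.0, 0.0, 1.0]] 0.056107346160653396 [[0.01, -0.991, 0.131, 0.383], [-1.0, -0.008, 0.017, -0.042], [-0.016, -0.131, -0.991, 1.367], [0.0, 0.0, 0.0, 1.0]]
wrist [[283.6, 0.0, 255.0], [0.0, 283.6, 191.3], [0.0, 0.0, 1.0]] -0.056680641660646104 [[0.229, 0.92, 0.318, 0.062], [0.973, -0.216, -0.077, 0.627], [-0.002, 0.327, -0.945, 0.373], [0.0, 0.0, 0.0, 1.0]]
0.025 {'time_s': 0.1, 'joint_pos': array([ 1.16054032e+00,  5.28369165e-01,  1.43378227e+00,  4.07367522e-05,
        1.18139095e+00, -1.78518392e-01]), 'joint_velocities': array([-0.00209656, -0.00247836, -0.00247167, -0.00106256, -0.00025328,
       -0.00018717]), 'effort': array([-7.99266691e-04, -4.43305743e+01, -1.78585446e+01, -2.57683332e-04,
        3.87923777e-03,  1.03963611e-06]), 'eef_pos': array([0.14327463, 0.60774563, 0.25543133]), 'ee_rot': array([-3.63153083e-01, -3.11992549e+00,  2.91313637e-03]), 'contact_force': array([-0.00109648,  0.54355175, -0.14614243]), 'wrist_torque': array([ 0.01445264,  0.01202498, -0.01754452]), 'gripper_force': 0.0, 'opening': 0.08585819595773515}
```

View pics/scene0.png

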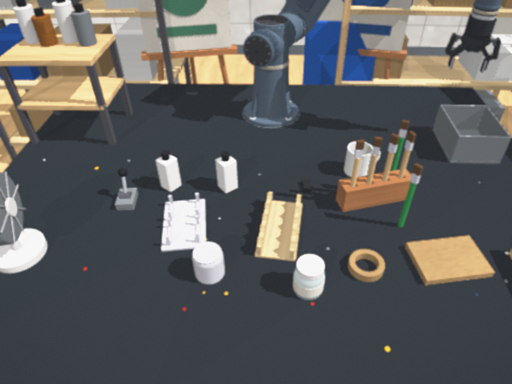

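View pics/top0.png

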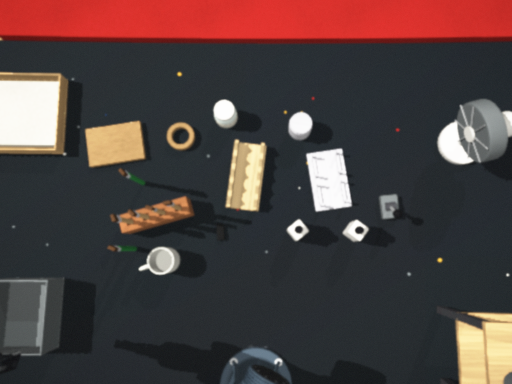

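Scene view: four wooden brushes in the holder (heads near (360,147), (377,143), (393,141), (409,138)), and green look-alikes standing free at (400,140) and (412,195). White bottles are at (168,172) and (227,172), with white or grey shelf bottles at (25,20) to (85,25). The tin is at (208,262), the jar at (309,277), the cradle at (185,222), the rest at (280,227) and the switch at (125,190). In the top view the rest is at (247,175), the cradle at (329,180), the holder at (155,215), the bottles at (298,230) and (356,231), and the switch at (390,207).

```bash
cat > h.py <<'E'
import numpy as np,cv2
from scipy.spatial.transform import Rotation as R
from rig import ctrl
def ray(cam,px,P=None):
    P=P or ctrl.camera_params(cam);K=np.array(P["mtx"]);d=(np.array(px,float)-K[:2,2])/K[[0,1],[0,1]]
    u=d.copy()
    for _ in range(20):u=d/(1+P["k1"]*(u@u))
    T=np.array(P["T"]);return T[:3,3],T[:3,:3]@np.r_[u,1]
def onz(cam,px,z,P=None):
    o,d=ray(cam,px,P);return o+d*(z-o[2])/d[2]
def proj(cam,X,P=None):
    P=P or ctrl.camera_params(cam);T=np.array(P["T"]);c=T[:3,:3].T@(np.array(X)-T[:3,3]);u=c[:2]/c[2]
    K=np.array(P["mtx"]);return K[[0,1],[0,1]]*u*(1+P["k1"]*(u@u))+K[:2,2]
def tri(a,b):
    (o1,d1),(o2,d2)=a,b;d1=d1/np.linalg.norm(d1);d2=d2/np.linalg.norm(d2)
    s=np.linalg.lstsq(np.c_[d1,-d2],o2-o1,rcond=None)[0];p,q=o1+s[0]*d1,o2+s[1]*d2
    return (p+q)/2,np.linalg.norm(p-q)
def rot(z,y):
    z=np.array(z,float);z/=np.linalg.norm(z);y=np.array(y,float);y-=z*(y@z);y/=np.linalg.norm(y)
    return R.from_matrix(np.c_[np.cross(y,z),y,z]).as_rotvec()
E
python3 - <<'E'
from h import *
t="top"
for n,p,z in[("rest",(247,175),.04),("cradle",(329,180),.03),("holder",(155,215),.072),("bot0cap",(299,229),.122),("bot1cap",(360,230),.122),("switch",(390,207),.04),("green1base",(124,171),.0),("green2",(115,248),0),("mug",(164,261),.085),("tape",(181,137),.02),("jar",(225,113),.085),("tin",(300,126),.075),("eraser?",(222,233),.013)]:
    print(n,np.round(onz(t,p,z),3))
img=cv2.imread("pics/top0.png")
cv2.imwrite("pics/topcrop.png",cv2.resize(img[100:280,90:410],None,fx=2.5,fy=2.5,interpolation=cv2.INTER_CUBIC))
E
```

```text
rest [0.61  0.033 0.04 ]
cradle [ 0.598 -0.215  0.03 ]
holder [0.484 0.298 0.072]
bot0cap [ 0.444 -0.119  0.122]
bot1cap [ 0.443 -0.288  0.122]
switch [ 0.517 -0.394  0.04 ]
green1base [0.626 0.42  0.   ]
green2 [0.388 0.434 0.   ]
mug [0.352 0.263 0.085]
tape [0.731 0.242 0.02 ]
jar [0.789 0.099 0.085]
tin [ 0.753 -0.124  0.075]
eraser? [0.435 0.108 0.013]
```

View pics/topcrop.png

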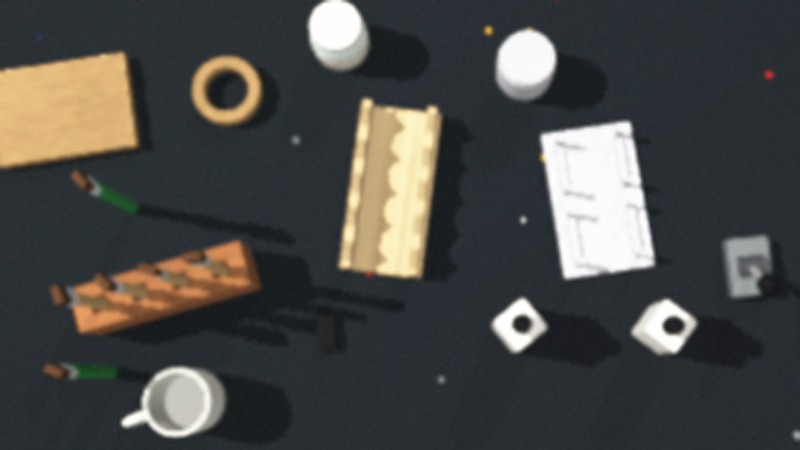

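Rest is near (0.61,0.03), cradle (0.60,-0.215), holder (0.48,0.30). I'll refine these with wrist views and check IK for the tilted grasps.

```bash
cat >> h.py <<'E'
def D(yaw): return np.array([np.cos(yaw),np.sin(yaw),0.])
Z=np.array([0,0,1.])
def g_rot(yaw,th):   # approach along yaw, th below horizontal, brush up = -x_t
    d=D(yaw);return rot(np.cos(th)*d-np.sin(th)*Z,np.cross(Z,d))
def p_rot(hyaw,th):  # object's +z laid along hyaw, same grasp
    h=D(hyaw);return rot(-np.cos(th)*Z-np.sin(th)*h,np.cross(h,-Z))
E
python3 - <<'E'
from h import *
import pickle
th=np.radians(30)
def t(n,p,r):
    q=ctrl.ik(p,r);print(n,None if q is None else np.round(q,2))
for yaw in(-15,0,15,30):
  for T in(20,30,45): t(("grasp",yaw,T),[.47,.30,.12],g_rot(np.radians(yaw),np.radians(T)))
for x in(.55,.67):
  for h in(90,-90): t(("place",x,h),[x,.03,.05],p_rot(np.radians(h),th))
  for h in(90,-90): t(("cradle",x,h),[x-.02,-.21,.04],p_rot(np.radians(h),th))
for yaw in(-45,-20,0,20,45): t(("bot",yaw),[.444,-.12,.07],g_rot(np.radians(yaw),th));t(("bot1",yaw),[.444,-.288,.07],g_rot(np.radians(yaw),th))
dn=rot([0,0,-1],[0,1,0])
S={}
for n,p in(("B",[.41,.28,.33]),("A",[.5,-.1,.30])):
    ctrl.reach(p,dn);ctrl.wait(.2);P=ctrl.camera_params("wrist");I=ctrl.grab_frame("wrist");S[n]=(P,I)
    cv2.imwrite(f"pics/w{n}.png",I)
S["top"]=(ctrl.camera_params("top"),ctrl.grab_frame("top"));S["scene"]=(ctrl.camera_params("scene"),ctrl.grab_frame("scene"))
pickle.dump(S,open("S.pkl","wb"));print(ctrl.observe()["time_s"])
cv2.imwrite("pics/wAB.png",cv2.resize(np.vstack([S["B"][1],S["A"][1]]),(450,676)) if 0 else np.hstack([S["B"][1],S["A"][1]])[:, :])
E
python3 -c "
import cv2;a=cv2.imread('pics/wAB.png');cv2.imwrite('pics/wAB.png',cv2.resize(a,(800,300)))"
```

```text
('grasp', -15, 20) [0.76 0.95 2.07 4.21 1.16 1.45]
('grasp', -15, 30) [0.72 0.85 2.06 4.26 0.93 1.33]
('grasp', -15, 45) [0.64 0.72 2.02 4.49 0.6  0.99]
('grasp', 0, 20) [0.64 0.99 2.22 3.77 1.28 1.61]
('grasp', 0, 30) [0.61 0.87 2.2  3.78 0.98 1.52]
('grasp', 0, 45) [0.55 0.71 2.12 3.94 0.54 1.26]
('grasp', 15, 20) [0.46 1.06 2.34 3.33 1.47 1.62]
('grasp', 15, 30) [0.45 0.9  2.3  3.32 1.11 1.58]
('grasp', 15, 45) [0.42 0.71 2.2  3.36 0.56 1.5 ]
('grasp', 30, 20) [0.23 1.1  2.39 2.87 1.56 1.47]
('grasp', 30, 30) [0.25 0.92 2.35 2.89 1.18 1.53]
('grasp', 30, 45) [0.28 0.71 2.23 2.84 0.6  1.65]
('place', 0.55, 90) [ 0.1   0.83  1.7  -0.75  0.82 -2.46]
('place', 0.55, -90) [-0.39  0.82  1.74  0.63  0.9  -0.87]
('cradle', 0.55, 90) [-0.35  0.83  1.81 -1.04  0.57 -2.57]
('cradle', 0.55, -90) [-0.75  0.88  1.55  0.42  1.12 -1.02]
('place', 0.67, 90) [ 0.08  0.92  1.39 -0.64  0.99 -2.66]
('place', 0.67, -90) [-0.32  0.91  1.42  0.57  1.07 -0.67]
('cradle', 0.67, 90) [-0.28  0.9   1.49 -0.78  0.75 -2.85]
('cradle', 0.67, -90) [-0.64  0.97  1.25  0.43  1.28 -0.84]
('bot', -45) None
('bot1', -45) [-0.79  1.12  2.39  3.14  1.41  1.57]
('bot', -20) None
('bot1', -20) [-1.12  1.12  2.39  2.47  1.32  1.31]
('bot', 0) None
('bot1', 0) [-1.26  1.03  2.25  1.95  1.09  1.43]
('bot', 20) [-1.11  1.13  2.4   1.88  1.13  1.15]
('bot1', 20) [-1.29  0.97  2.06  1.44  1.06  1.7 ]
('bot', 45) [-1.08  0.98  2.14  1.26  1.05  1.59]
('bot1', 45) [-1.23  0.96  1.8   0.97  1.24  1.93]
3.7417
```

View pics/wB.png

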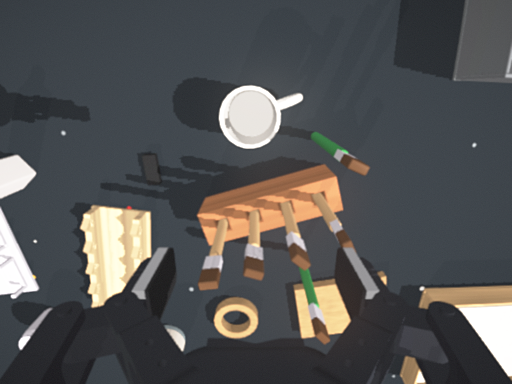

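View pics/wA.png

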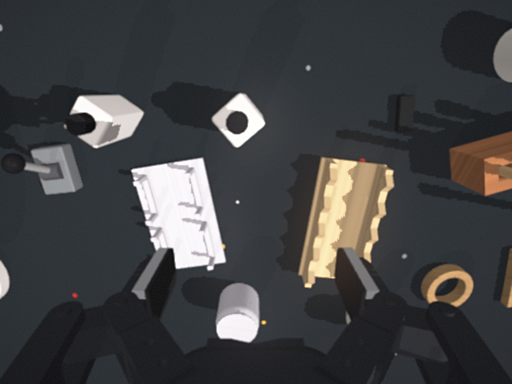

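wB: the holder is at (200-340,165-245). The four wooden brushes have heads at (210,275), (254,265), (298,250) and (344,238). The green look-alikes have heads at (357,163) and (320,328). The mug is at (250,117).
wA: the bottles are at (238,122) and (105,120), the cradle corners at about (133,168), (203,158), (225,263) and (157,270), the rest at (305-390,158-280) and the lever tip at (13,163). Next I'll take enlarged crops for exact corners.

```bash
python3 - <<'E'
import pickle,cv2,numpy as np
S=pickle.load(open("S.pkl","rb"))
def c(I,x0,y0,w,h,f,n):
    J=cv2.resize(I[y0:y0+h,x0:x0+w],None,fx=f,fy=f,interpolation=cv2.INTER_CUBIC);J=cv2.convertScaleAbs(J,alpha=1.1,beta=10)
    for k in range(0,w,20):cv2.putText(J,str(x0+k),(k*f,8),0,.3,(0,255,255),1);J[::6,k*f]=(0,200,200)
    for k in range(0,h,20):cv2.putText(J,str(y0+k),(0,k*f+4),0,.3,(0,255,255),1);J[k*f,::6]=(0,200,200)
    cv2.imwrite(n,J)
c(S["B"][1],180,90,200,150,4,"pics/cB.png")
c(S["A"][1],0,80,266,200,3,"pics/cA1.png")
c(S["A"][1],270,140,200,150,4,"pics/cA2.png")
E
```

```text
(no output)
```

View pics/cB.png

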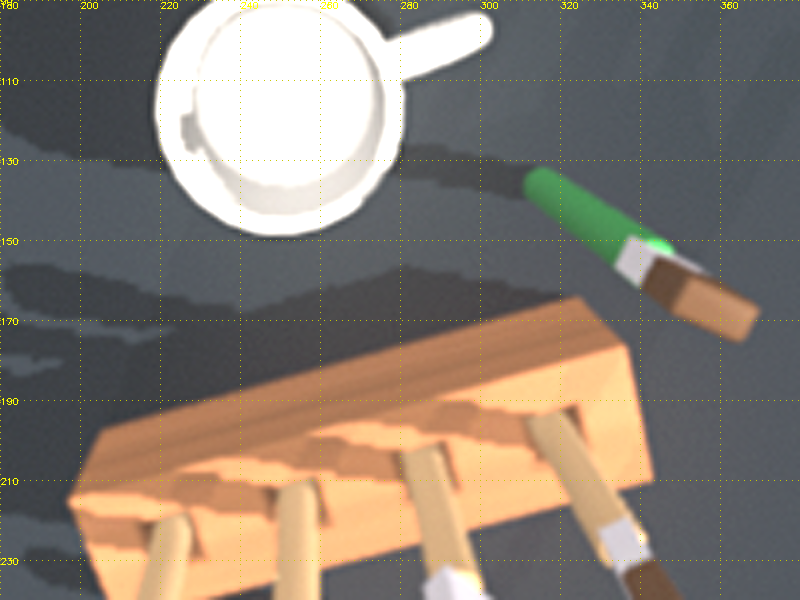

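View pics/cA1.png

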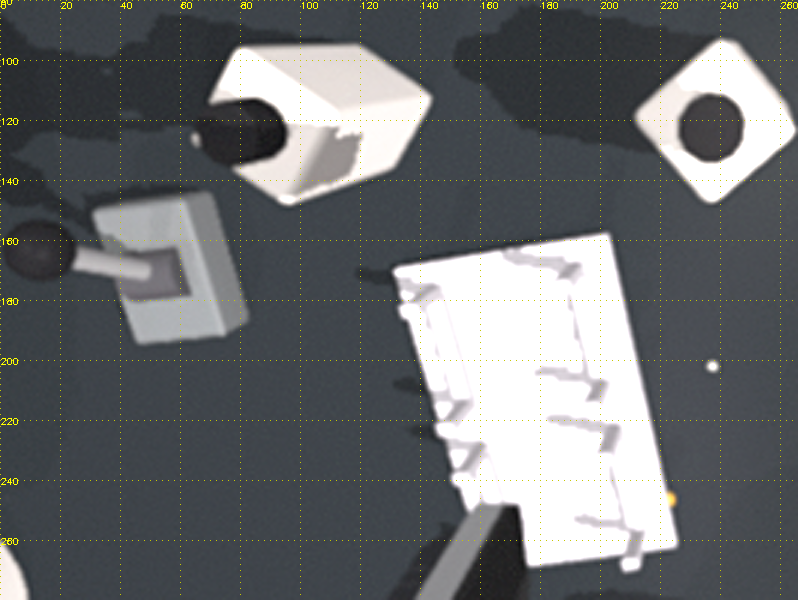

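View pics/cA2.png

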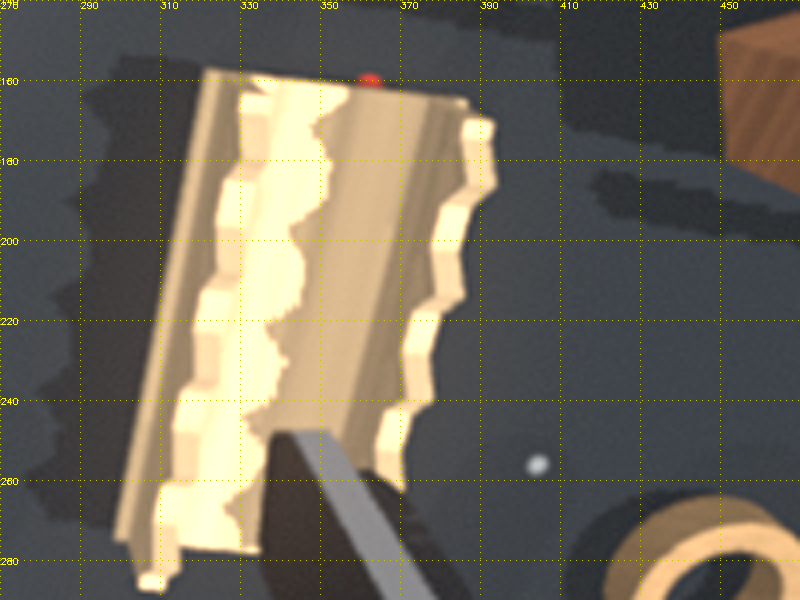

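```bash
python3 - <<'E'
from h import *
import pickle
S=pickle.load(open("S.pkl","rb"));A=S["A"][0];B=S["B"][0]
o=lambda P,px,z:onz(None,px,z,P)[:2]
r=lambda v:np.round(v,4).tolist()
print("camA",r(A["T"][:3,3]),"camB",r(B["T"][:3,3]))
c=[o(B,p,.072) for p in[(196.5,214),(335.5,176),(343,210),(208,244)]]
print("holder",r(c),"len",[round(np.linalg.norm(c[i]-c[(i+1)%4]),4) for i in range(4)],"cen",r(np.mean(c,0)))
for z in(0,.004,.008,.012):
    c=[o(A,p,z) for p in[(298,275),(319.5,157),(386,164)]];print("rest",z,r(c),[round(np.linalg.norm(c[i]-c[i+1]),4) for i in(0,1)])
    c=[o(A,p,z) for p in[(131,169),(201.5,157.5),(224,262)]];print("cradle",z,r(c),[round(np.linalg.norm(c[i]-c[i+1]),4) for i in(0,1)])
c=[o(A,p,.1) for p in[(240,93),(264.5,123),(236.5,147),(211.5,118)]]
print("b0",r(o(A,(236.5,122),.122)),r(np.mean(c,0)),[round(float(np.degrees(np.arctan2(*(c[(i+1)%4]-c[i])[::-1]))),1) for i in range(4)])
c=[o(A,p,.1) for p in[(80,95),(113,117),(95,148)]]
print("b1",r(o(A,(80,123.5),.122)),r(c),[round(float(np.degrees(np.arctan2(*(c[i+1]-c[i])[::-1]))),1) for i in(0,1)],[round(np.linalg.norm(c[i]-c[i+1]),4) for i in(0,1)])
print("lever tip A-scene",tri(ray(0,(13,163),A),ray(0,(124,173),S["scene"][0])),"block",r(o(A,(48,171),.045)))
print("block corners A z.04",r([o(A,p,.04) for p in[(31,150),(62,146),(76,190),(45,194)]]))
for n,h,s in[("b0",(210,275),(360,147)),("g1",(357,163),(402,126)),("g2",(320,328),(416,170))]: pass
print("green base",r(o(B,(315,135),0.003)),r(o(B,(302,268),.003)))
print("green tops z.2",r(o(B,(365,170),.2)),r(o(B,(323,340),.2)))
print("brush at z.072",[r(o(B,p,.078)) for p in[(222,224),(252,216),(286,207),(317,197)]],"head top z.212",[r(o(B,p,.21)) for p in[(208,280),(253,268),(297,258),(346,240)]])
E
```

```text
camA [0.416, -0.099, 0.4179] camB [0.3256, 0.2806, 0.4476]
holder [[0.4904, 0.1961], [0.4329, 0.3918], [0.4838, 0.4076], [0.5394, 0.2101]] len [np.float64(0.204), np.float64(0.0533), np.float64(0.2052), np.float64(0.051)] cen [0.4866, 0.3014]
rest 0 [[0.7155, -0.0234], [0.5061, -0.0022], [0.5162, 0.1011]] [np.float64(0.2106), np.float64(0.1038)]
cradle 0 [[0.525, -0.2894], [0.5073, -0.1794], [0.6892, -0.1518]] [np.float64(0.1114), np.float64(0.184)]
rest 0.004 [[0.7127, -0.0241], [0.5052, -0.0031], [0.5152, 0.0992]] [np.float64(0.2086), np.float64(0.1028)]
cradle 0.004 [[0.5239, -0.2876], [0.5064, -0.1786], [0.6866, -0.1513]] [np.float64(0.1104), np.float64(0.1823)]
rest 0.008 [[0.7098, -0.0248], [0.5043, -0.004], [0.5143, 0.0973]] [np.float64(0.2065), np.float64(0.1018)]
cradle 0.008 [[0.5229, -0.2857], [0.5055, -0.1778], [0.684, -0.1508]] [np.float64(0.1093), np.float64(0.1805)]
rest 0.012 [[0.7069, -0.0256], [0.5035, -0.005], [0.5133, 0.0954]] [np.float64(0.2045), np.float64(0.1008)]
cradle 0.012 [[0.5219, -0.2839], [0.5046, -0.1771], [0.6814, -0.1503]] [np.float64(0.1082), np.float64(0.1787)]
b0 [0.4437, -0.118] [0.4442, -0.1176] [40.1, -49.6, -140.0, 129.6]
b1 [0.444, -0.282] [[0.4154, -0.2901], [0.4395, -0.2563], [0.4739, -0.2829]] [54.5, -37.7] [np.float64(0.0415), np.float64(0.0435)]
lever tip A-scene (array([ 0.49391443, -0.39808936,  0.08698571]), np.float64(0.004911202970976603)) block [0.5157, -0.3894]
block corners A z.04 [[0.4867, -0.4116], [0.4816, -0.3644], [0.5455, -0.3571], [0.5518, -0.4064]]
green base [0.3863, 0.374] [0.6286, 0.3674]
green tops z.2 [0.3906, 0.3805] [0.5929, 0.3595]
brush at z.072 [[0.5033, 0.2332], [0.4906, 0.2764], [0.4767, 0.3243], [0.4617, 0.367]] head top z.212 [[0.5019, 0.2337], [0.4875, 0.2788], [0.4761, 0.3215], [0.4566, 0.3671]]
```

Measured, with edge lengths matching to about 2 mm:
- Holder: centre (.487,.301), y axis at 106.4°, all four wells full, brushes upright.
- Rest: (.612,.036), yaw -5.7°.
- Cradle: (.6035,-.218), yaw 8.9°.

The candidates I rejected are the green brushes, seen in wB and cB at (315,135) and (302,268). Their world positions are about (.388,.376) and (.60,.362), on either side of the holder. I'll therefore approach along the holder's own axis from its +y end and take the outermost brush first.

```bash
cat >> h.py <<'E'
TH=np.radians(35)
REST=np.array([.612,.0363,0]);RY=np.radians(-5.7)
CRA=np.array([.6035,-.2183,0]);CY=np.radians(8.9)
BR=np.array([[.5026,.2335],[.489,.2776],[.4764,.323],[.4605,.368]])
GY=np.radians(-73.6);HY=RY-np.pi/2
def tcp(P,r,off=.006): return np.array(P)-off*R.from_rotvec(r).as_matrix()[:,2]
E
python3 - <<'E'
from h import *
gr=g_rot(GY,TH);pr=p_rot(HY,TH)
f=lambda q:None if q is None else np.round(q,2)
for i in(3,0):
  for z in(.122,.30,.36):print("g",i,z,f(ctrl.ik(tcp([*BR[i],z],gr),gr)))
for x in(-.063,.063):
  for z in(.045,.25):print("p",x,z,f(ctrl.ik(tcp(REST+x*D(RY)+.01*D(HY)+[0,0,z],pr),pr)))
for n,b,y0 in(("b0",[.4437,-.118],40),("b1",[.444,-.282],53.4)):
  for k in range(4):
    y=np.radians(y0+90*k);r=g_rot(y,TH);print(n,y0+90*k,[f(ctrl.ik(tcp([*b,z],r),r)) for z in(.068,.2)])
for x in(-.045,.045):
  for h in(np.pi/2,-np.pi/2):
    r=p_rot(CY+h,TH);print("c",x,h>0,[f(ctrl.ik(tcp(CRA+x*D(CY)+[0,0,z],r),r)) for z in(.034,.2)])
dn=rot([0,0,-1],[0,1,0]);print([f(ctrl.ik([x,-.387,.08],dn)) for x in(.43,.6)])
E
```

```text
g 3 0.122 [ 0.82  0.94  1.34 -0.78  1.52  0.85]
g 3 0.3 [ 0.82  0.71  1.27 -0.8   1.73  0.64]
g 3 0.36 [ 0.82  0.65  1.21 -0.81  1.81  0.56]
g 0 0.122 [ 0.62  0.87  1.56 -0.93  1.31  0.88]
g 0 0.3 [ 0.62  0.61  1.48 -0.89  1.52  0.61]
g 0 0.36 [ 0.62  0.54  1.43 -0.88  1.6   0.52]
p -0.063 0.045 [-0.44  0.84  1.78  0.75  0.91 -0.92]
p -0.063 0.25 [-0.44  0.49  1.68  0.6   1.26 -0.61]
p 0.063 0.045 [-0.37  0.92  1.44  0.68  1.08 -0.69]
p 0.063 0.25 [-0.37  0.65  1.35  0.6   1.37 -0.46]
b0 40 [array([-1.07,  0.95,  2.2 ,  1.37,  0.96,  1.56]), array([-1.07,  0.58,  2.18,  1.15,  1.08,  1.99])]
b0 130 [array([-0.63,  0.98,  1.47,  0.2 ,  1.63,  1.72]), array([-0.63,  0.78,  1.46,  0.21,  1.84,  1.77])]
b0 220 [array([-0.13,  0.95,  1.58, -0.66,  1.41,  1.13]), array([-0.13,  0.74,  1.57, -0.65,  1.59,  0.99])]
b0 310 [array([-0.19,  1.05,  2.4 ,  3.73,  1.21,  1.78]), array([-0.19,  0.58,  2.38,  3.92,  0.83,  1.42])]
b1 53.4 [array([-1.19,  0.93,  1.74,  0.83,  1.25,  1.99]), array([-1.19,  0.69,  1.73,  0.79,  1.42,  2.18])]
b1 143.4 [array([-0.74,  1.06,  1.19, -0.08,  1.85,  1.49]), array([-0.74,  0.89,  1.18, -0.09,  2.03,  1.48])]
b1 233.4 [array([-0.36,  0.94,  1.66, -1.02,  1.19,  1.01]), array([-0.36,  0.71,  1.65, -0.95,  1.32,  0.8 ])]
b1 323.4 [array([-0.89,  1.06,  2.41,  2.93,  1.28,  1.49]), array([-0.89,  0.58,  2.39,  2.85,  0.8 ,  1.63])]
c -0.045 True [array([-0.33,  0.85,  1.8 , -1.29,  0.56, -2.48]), None]
c -0.045 False [array([-0.74,  0.96,  1.37,  0.38,  1.34, -1.08]), array([-0.74,  0.74,  1.32,  0.37,  1.59, -0.98])]
c 0.045 True [array([-0.26,  0.9 ,  1.57, -1.01,  0.67, -2.74]), None]
c 0.045 False [array([-0.65,  1.03,  1.15,  0.41,  1.44, -0.96]), array([-0.65,  0.83,  1.1 ,  0.41,  1.67, -0.86])]
[array([-0.93,  0.72,  1.68,  0.  ,  0.74, -2.5 ]), array([-0.73,  0.85,  1.31,  0.  ,  0.99, -2.3 ])]
```

```bash
cat >> h.py <<'E'
S_=.010;YP=.006
GRV=[-.063,-.021,.021,.063]
def st(m=""):
    o=ctrl.observe();print(m,round(o["time_s"],1),np.round(o["eef_pos"],3),"open",round(o["opening"],4),"gf",round(o["gripper_force"],1),"F",np.round(o["contact_force"],1))
def line(p,r,v=.2,**k): return ctrl.servo_line(tcp(p,r),max_speed=v,rot=r,**k)
def pick_brush(i):
    r=g_rot(GY,TH);z=R.from_rotvec(r).as_matrix()[:,2];P=np.array([*BR[i],.112+S_])
    ctrl.reach(tcp(np.array([*BR[i],.33])-.14*np.r_[D(GY)[:2],0],r),r);ctrl.set_gripper(.05)
    line(P-.09*z,r,.3);line(P,r,.15,f_stop=20);ctrl.set_gripper(0);st("gripped")
    line([*BR[i],.36],r,.25);st("lifted")
def place_brush(g):
    r=p_rot(HY,TH);z=R.from_rotvec(r).as_matrix()[:,2];P=REST+GRV[g]*D(RY)+YP*D(HY)
    ctrl.reach(tcp(P+[0,0,.25],r),r);st("hover")
    line(P+[0,0,.09],r,.2);h=line(P+[0,0,.045],r,.06,f_stop=12);st(("down",h))
def release():
    ctrl.set_gripper(.03);o=ctrl.observe();r=o["ee_rot"];z=R.from_rotvec(r).as_matrix()[:,2]
    ctrl.servo_line(o["eef_pos"]-.13*z,max_speed=.25);st("released")
E
python3 - <<'E'
from h import *
pick_brush(3)
cv2.imwrite("pics/b3.png",ctrl.grab_frame("scene")[60:260,230:497].repeat(3,0).repeat(3,1))
if ctrl.observe()["opening"]>.008:
    place_brush(3);cv2.imwrite("pics/b3w.png",ctrl.grab_frame("wrist"))
E
```

```text
gripped 8.3 [0.461 0.374 0.126] open 0.0122 gf 57.9 F [3.7 2.3 1.6]
lifted 9.4 [0.458 0.372 0.361] open 0.0122 gf 58.5 F [-0.6 -0.1  0.3]
hover 11.0 [0.673 0.022 0.255] open 0.0122 gf 58.8 F [0.5 0.4 0.8]
('down', True) 12.6 [0.674 0.021 0.053] open 0.012 gf 61.7 F [-1.  -0.3  4.9]
```

View pics/b3w.png

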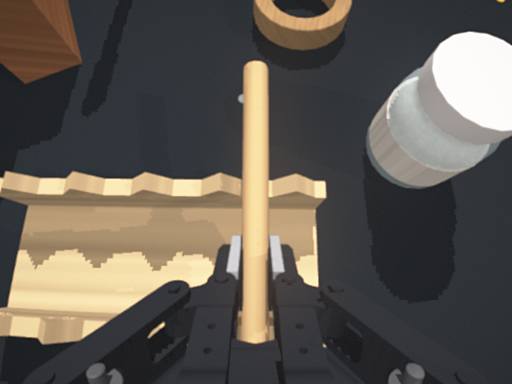

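wB3: the brush lies level in the grip over the outermost groove (handle at column 256, butt end at (257,63)), pads between the bars. I'll release it and go on, checking slip by the butt's position in the wrist view.

```bash
cat >> h.py <<'E'
def butt():
    I=ctrl.grab_frame("wrist").astype(int);m=((I[...,2]>140)&(I[...,2]-I[...,0]>50)).astype(np.uint8);m[178:]=0;m[:,:215]=0;m[:,300:]=0
    n,l,s,c=cv2.connectedComponentsWithStats(m);b=[k for k in range(1,n) if s[k,1]+s[k,3]>=176]
    for k in b:
        ys,xs=np.nonzero(l==k);print("butt row",s[k,1],"size",s[k,4],"col top/bottom",xs[ys<s[k,1]+15].mean().round(1),xs[ys>165].mean().round(1))
E
python3 - <<'E'
from h import *
butt();release()
pick_brush(2)
if ctrl.observe()["opening"]>.008:
    place_brush(2);butt()
E
```

```text
butt row 60 size 2928 col top/bottom 255.5 255.5
butt row 173 size 59 col top/bottom 222.1 222.1
butt row 174 size 45 col top/bottom 292.6 292.6
released 13.7 [ 0.665 -0.052  0.158] open 0.0301 gf 0.0 F [-0.4  0.  -1.1]
gripped 18.0 [0.476 0.328 0.126] open 0.0128 gf 58.2 F [2.3 1.4 2.1]
lifted 19.1 [0.474 0.327 0.362] open 0.0125 gf 58.7 F [ 0.2  0.4 -1.3]
hover 20.4 [0.631 0.026 0.254] open 0.0122 gf 90.1 F [0.4 0.5 0.5]
('down', True) 22.0 [0.631 0.026 0.058] open 0.0121 gf 89.6 F [-0.5  1.   0.5]
butt row 105 size 1573 col top/bottom 255.0 254.9
butt row 175 size 30 col top/bottom 222.5 222.5
butt row 176 size 15 col top/bottom 295.0 295.0
```

```bash
python3 - <<'E'
from h import *
a=ctrl.grab_frame("wrist");b=ctrl.grab_frame("scene")
b=cv2.resize(b[170:290,225:385],(512,384),interpolation=cv2.INTER_CUBIC)
cv2.imwrite("pics/b2.png",cv2.resize(np.hstack([a,b]),(800,300),interpolation=cv2.INTER_AREA))
E
```

```text
(no output)
```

View pics/b2.png

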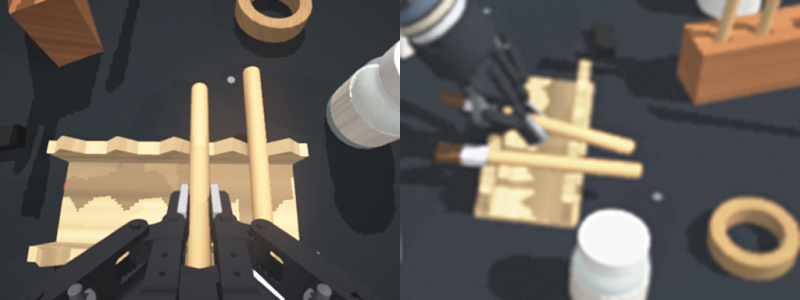

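The left panel shows the held brush straight over the third groove, with brush 3 lying in the fourth. It has pitched in the grip so the butt, at about (200,85), is low and touching its bar. Only the head has a few millimetres to drop, so I can release it here.

```bash
python3 - <<'E'
from h import *
release()
pick_brush(1)
if ctrl.observe()["opening"]>.008:
    place_brush(1);butt()
E
```

```text
released 23.1 [ 0.624 -0.049  0.165] open 0.03 gf 0.0 F [-0.2  1.   0.8]
gripped 27.2 [0.489 0.283 0.126] open 0.0125 gf 58.2 F [1.5 1.6 0.6]
lifted 28.3 [0.487 0.282 0.361] open 0.0124 gf 58.7 F [-0.2 -0.5 -0.4]
hover 29.6 [0.589 0.03  0.254] open 0.0126 gf 58.7 F [-0.4  0.9 -1.1]
('down', False) 31.5 [0.59  0.029 0.05 ] open 0.0123 gf 58.7 F [-0.6 -0.3 -0.1]
butt row 81 size 2673 col top/bottom 257.0 255.9
```

```bash
python3 - <<'E'
from h import *
release()
pick_brush(0)
if ctrl.observe()["opening"]>.008:
    place_brush(0);butt();release()
    ctrl.goto_joints(ctrl.ik([.45,-.0,.32],rot([0,0,-1],[0,1,0])));ctrl.wait(.2)
    P=ctrl.camera_params("wrist");I=ctrl.grab_frame("wrist")
    import pickle;pickle.dump((P,I),open("S2.pkl","wb"));cv2.imwrite("pics/after.png",I);st()
E
```

```text
released 32.5 [ 0.582 -0.045  0.156] open 0.03 gf 0.0 F [ 0.6  0.4 -0.4]
gripped 36.5 [0.502 0.239 0.126] open 0.0119 gf 58.2 F [2.2 0.9 1.4]
lifted 37.5 [0.5   0.238 0.362] open 0.0125 gf 58.7 F [-0.7 -0.1 -0.3]
hover 38.9 [0.548 0.034 0.254] open 0.0121 gf 58.7 F [-0.4  1.  -0.4]
('down', False) 40.7 [0.548 0.033 0.05 ] open 0.0123 gf 58.7 F [-2.1 -1.4  3. ]
butt row 81 size 2692 col top/bottom 256.4 255.5
released 41.8 [ 0.54  -0.041  0.156] open 0.0304 gf 0.0 F [-0.4  0.2 -0.2]
 43.0 [ 0.45  -0.001  0.319] open 0.0304 gf 0.0 F [ 1.4  0.2 -0.1]
```

View pics/after.png

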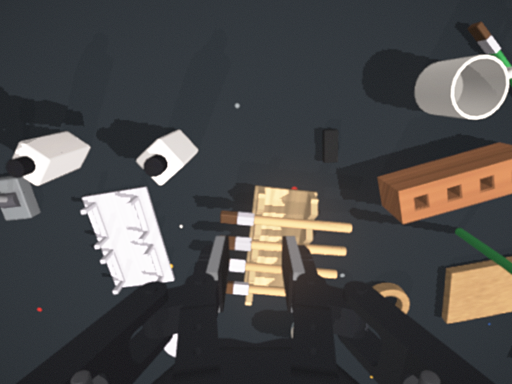

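after.png: all four brushes lie across the rest (heads at (232,218), (242,243), (238,267) and (236,290)), the visible wells are empty, and both bottles still stand with caps at (156,165) and (22,167). Next I'll check these numerically and measure the bottles.

```bash
python3 - <<'E'
from h import *
import pickle
P,I=pickle.load(open("S2.pkl","rb"))
o=lambda px,z:onz(0,px,z,P)[:2]
Rm=np.c_[D(RY)[:2],D(RY+np.pi/2)[:2]]
for a,b in[((352,228),(222,216)),((346,251),(228.5,243)),((336,273.5),(226,266))]:
    A,B=o(a,.045),o(b,.045);print("brush in rest: butt",np.round((A-REST[:2])@Rm,3),"tip",np.round((B-REST[:2])@Rm,3),np.linalg.norm(A-B).round(3))
g=I.astype(int);dark=(g.max(2)<45).astype(np.uint8)
for c in((156,165),(22,167)):
    w=dark[c[1]-14:c[1]+15,max(c[0]-14,0):c[0]+15]
    print("cap",c,np.round(o(c,.122),4))
# top-camera check of caps/white
T=ctrl.grab_frame("top");cv2.imwrite("pics/top1.png",T)
old=pickle.load(open("S.pkl","rb"))["top"][1].astype(int);d=np.abs(T.astype(int)-old).max(2)
print("diff at bottles",d[215:250,280:315].mean(),d[215:250,340:375].mean())
ya,xa=200,270
J=cv2.resize(I[120:200,0:213],None,fx=3.75,fy=3.75,interpolation=cv2.INTER_CUBIC)
for k in range(0,213,20):cv2.putText(J,str(k),(int(k*3.75),8),0,.3,(0,255,255),1);J[::6,int(k*3.75)]=(0,200,200)
for k in range(0,80,20):cv2.putText(J,str(120+k),(0,int(k*3.75)+4),0,.3,(0,255,255),1);J[int(k*3.75),::6]=(0,200,200)
cv2.imwrite("pics/bt.png",J)
E
```

```text
brush in rest: butt [-0.062  0.107] tip [-0.063 -0.093] 0.2
brush in rest: butt [-0.022  0.106] tip [-0.018 -0.08 ] 0.186
brush in rest: butt [0.021 0.098] tip [ 0.024 -0.082] 0.18
cap (156, 165) [ 0.4422 -0.1137]
cap (22, 167) [ 0.4432 -0.2769]
diff at bottles 36.67591836734694 11.786122448979592
```

View pics/bt.png

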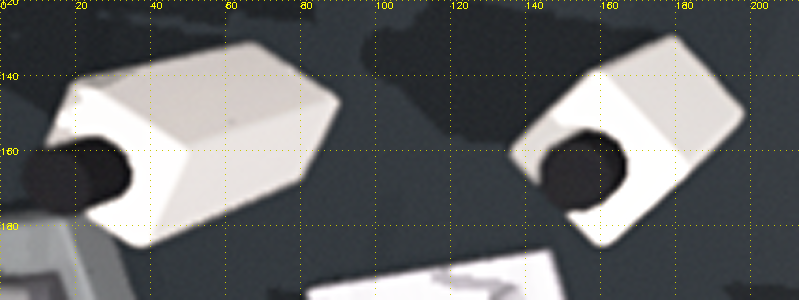

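Both bottles are unmoved; bt.png shows their caps at (155,165) and (20,167) with the same edges as before. Now bottle 0 goes to the far bay.

```bash
cat >> h.py <<'E'
def bottle(b,yaw,x,zg=.068,yp=.004):
    r=g_rot(yaw,TH);z=R.from_rotvec(r).as_matrix()[:,2];P=np.array([*b,zg])
    ctrl.reach(tcp(P-.14*z+[0,0,.06],r),r);ctrl.set_gripper(.075)
    line(P-.10*z,r,.25);h=line(P,r,.12,f_stop=15);st(("at bottle",h));ctrl.set_gripper(0);st("gripped")
    if ctrl.observe()["opening"]<.035: return False
    line([*b,.24],r,.2);st("lifted")
    r=p_rot(CY-np.pi/2,TH);Q=CRA+x*D(CY)+yp*D(CY-np.pi/2)
    ctrl.reach(tcp(Q+[0,0,.2],r),r);st("hover");cv2.imwrite("pics/bh%d.png"%(x*1000),ctrl.grab_frame("wrist"))
    line(Q+[0,0,.085],r,.2);h=line(Q+[0,0,.030],r,.05,f_stop=12);st(("down",h))
E
python3 - <<'E'
from h import *
bottle([.4437,-.118],np.radians(220.2),.045)
a=ctrl.grab_frame("wrist");b=cv2.resize(ctrl.grab_frame("scene")[170:280,130:277],(512,384),interpolation=cv2.INTER_CUBIC)
cv2.imwrite("pics/bd0.png",cv2.resize(np.hstack([a,b]),(800,300),interpolation=cv2.INTER_AREA))
E
```

```text
('at bottle', False) 47.4 [ 0.448 -0.115  0.072] open 0.0752 gf 0.0 F [0.8 0.6 0.1]
gripped 47.8 [ 0.448 -0.115  0.072] open 0.0435 gf 57.3 F [0.7 1.5 2.2]
lifted 48.8 [ 0.447 -0.115  0.242] open 0.0431 gf 57.2 F [-1.   0.2 -1.5]
hover 50.4 [ 0.649 -0.218  0.204] open 0.0434 gf 57.2 F [-0.3 -0.6 -1. ]
('down', True) 52.1 [ 0.649 -0.218  0.04 ] open 0.0433 gf 57.6 F [-0.3 -0.1  4.1]
```

View pics/bd0.png

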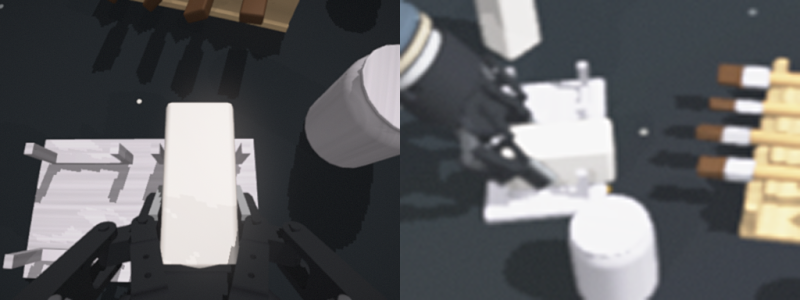

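bd0: bottle 0 lies level in the far bay between its cheeks (left panel, (200,180)). I'll release it and check numerically whether bottle 1 has moved.

```bash
python3 - <<'E'
from h import *
import pickle
ctrl.set_gripper(.058);o=ctrl.observe();z=R.from_rotvec(o["ee_rot"]).as_matrix()[:,2]
ctrl.servo_line(o["eef_pos"]-.16*z,max_speed=.25)
ctrl.reach([.46,-.02,.32],rot([0,0,-1],[0,1,0]));ctrl.wait(.2);st()
S=pickle.load(open("S.pkl","rb"))
def blob(I,x0,x1,y0,y1):
    m=(I[y0:y1,x0:x1].min(2)>120).astype(np.uint8);n,l,s,c=cv2.connectedComponentsWithStats(m)
    k=1+np.argmax(s[1:,4]);cn=cv2.findContours((l==k).astype(np.uint8),0,2)[0][0];q=cv2.minAreaRect(cn);return np.round(c[k]+[x0,y0],2),s[k,4],np.round(q[2],1)
ctrl_t=ctrl.grab_frame("top");sc=ctrl.grab_frame("scene")
print("top b1",blob(S["top"][1],335,380,212,250),"->",blob(ctrl_t,335,380,212,250))
print("scene b1",blob(S["scene"][1],145,195,140,195),"->",blob(sc,145,195,140,195))
print("top0 ref",blob(cv2.imread("pics/top0.png"),335,380,212,250),blob(cv2.imread("pics/scene0.png"),145,195,140,195))
P=ctrl.camera_params("wrist");I=ctrl.grab_frame("wrist");pickle.dump((P,I),open("S3.pkl","wb"))
p=proj(0,[.444,-.282,.122],P);print(p)
E
```

```text
54.9 [ 0.461 -0.021  0.319] open 0.0581 gf 0.0 F [-0.2  0.6  0. ]
top b1 (array([354.64, 230.58]), np.int32(327), np.float64(36.9)) -> (array([354.76, 230.31]), np.int32(325), np.float64(33.7))
scene b1 (array([168.72, 172.8 ]), np.int32(683), np.float64(78.7)) -> (array([168.72, 172.76]), np.int32(684), np.float64(78.7))
top0 ref (array([354.82, 230.38]), np.int32(322), np.float64(33.7)) (array([168.71, 172.75]), np.int32(682), np.float64(77.5))
[ 32.45367033 158.12941517]
```

Bottle 1 is unmoved. Now it goes to the near bay.

```bash
python3 - <<'E'
from h import *
bottle([.444,-.285],np.radians(233.2),-.045)
o=ctrl.observe()
if o["opening"]>.035 and abs(o["eef_pos"][2]-.04)<.006:
    ctrl.set_gripper(.058);o=ctrl.observe();z=R.from_rotvec(o["ee_rot"]).as_matrix()[:,2]
    ctrl.servo_line(o["eef_pos"]-.16*z,max_speed=.25)
    ctrl.reach([.50,-.1,.38],rot([0,0,-1],[0,1,0]));ctrl.set_gripper(.085);ctrl.wait(.2);st()
    import pickle
    a=ctrl.grab_frame("top");P=ctrl.camera_params("wrist");w=ctrl.grab_frame("wrist");s=ctrl.grab_frame("scene")
    pickle.dump((a,P,w,s),open("S4.pkl","wb"))
    w=w[100:340,90:410]
    cv2.imwrite("pics/fin.png",np.vstack([np.hstack([cv2.resize(w,(400,300)),cv2.resize(s[140:290,100:300],(400,300))]),cv2.resize(a[135:255,215:435],(550,300),interpolation=cv2.INTER_CUBIC)[:, :550] if 0 else cv2.resize(a[135:255,205:525],(800,300),interpolation=cv2.INTER_CUBIC)]))
E
```

```text
('at bottle', False) 59.1 [ 0.448 -0.281  0.072] open 0.0751 gf 0.0 F [-0.6  0.6  0.5]
gripped 59.5 [ 0.448 -0.281  0.072] open 0.0436 gf 60.7 F [0.3 1.5 1.8]
lifted 60.5 [ 0.446 -0.281  0.242] open 0.0432 gf 60.7 F [ 0.4 -0.7 -1.2]
hover 62.0 [ 0.56  -0.232  0.204] open 0.0432 gf 60.8 F [-0.1  0.3 -1.1]
('down', True) 63.6 [ 0.56  -0.232  0.042] open 0.0432 gf 61.2 F [-1.4 -0.8  4.1]
 66.5 [ 0.5  -0.1   0.38] open 0.0853 gf 0.0 F [ 0.2 -0.1  1.2]
```

View pics/fin.png

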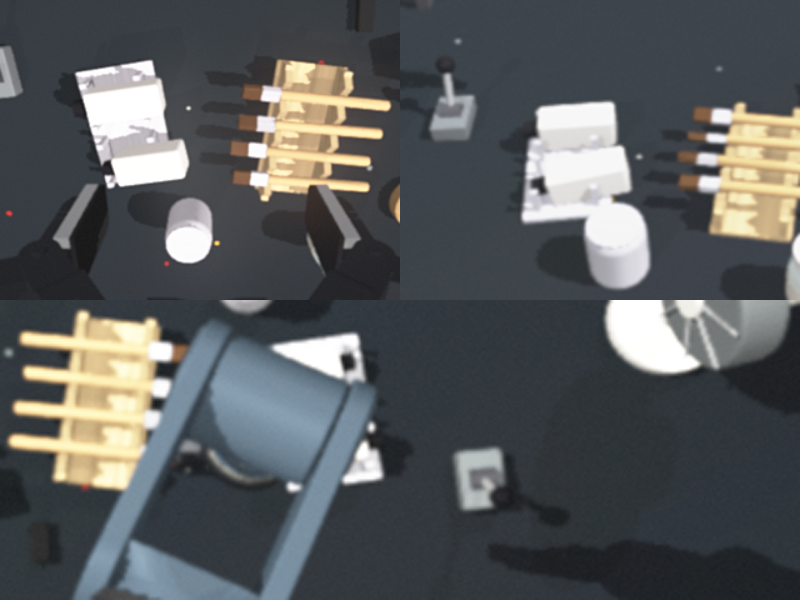

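fin.png: the bottles lie in the two bays ((125,100) and (150,160), top left) and the four brushes lie side by side across both bars. The lever is still off. I'll verify heights by triangulating ferrules and butts, and the bottle ends, before switching.

```bash
python3 - <<'E'
from h import *
import pickle
a,P,w,s=pickle.load(open("S4.pkl","rb"));Q=ctrl.camera_params("scene")
def ferr(I,x0,x1,y0,y1,thr):
    h=cv2.cvtColor(I,cv2.COLOR_BGR2HSV)[y0:y1,x0:x1];m=((h[...,2]>thr)&(h[...,1]<60)).astype(np.uint8)
    n,l,st_,c=cv2.connectedComponentsWithStats(m);k=[i for i in range(1,n) if st_[i,4]>12];return sorted([(c[i]+[x0,y0]) for i in k],key=lambda p:p[1])
fw=ferr(w,280,325,160,255,130);fs=ferr(s,444,475,190,240,130)
print(np.round(fw,1).tolist(),np.round(fs,1).tolist())
def inr(X,c,y):
    Y=X-c;return np.round([Y@D(y),Y@D(y+np.pi/2),Y[2]],3)
if len(fw)==len(fs):
    for p,q in zip(fw,fs):
        X,e=tri(ray(0,p,P),ray(0,q,Q));print("ferrule",inr(X,REST,RY),round(e,4))
f=lambda x,y:(90+.8*x,100+.8*y)
for n,t in(("b1",(163,93)),("b0",(187,157))):
    print(n,"butt end centre",inr(onz(0,f(*t),.045,P),CRA,CY))
# butts: rightmost wood pixels per brush in wrist & scene
def wood(I,x0,x1,y0,y1):
    h=cv2.cvtColor(I,cv2.COLOR_BGR2HSV)[y0:y1,x0:x1];m=((h[...,2]>110)&(h[...,1]>60)&(h[...,0]<30)).astype(np.uint8)
    n,l,st_,c=cv2.connectedComponentsWithStats(m);o=[]
    for i in range(1,n):
        if st_[i,4]>25:
            ys,xs=np.nonzero(l==i);o.append((x0+xs.max(),y0+ys[xs>=xs.max()-3].mean()))
    return np.round(o,1).tolist()
print("butts w",wood(w,372,410,165,255),"s",wood(s,302,340,185,240))
E
```

```text
[[306.7, 175.0], [302.4, 199.0], [321.2, 207.1], [295.5, 219.8], [317.8, 228.0], [314.7, 237.7], [296.9, 242.8], [313.1, 249.6]] []
b1 butt end centre [-0.05   0.069  0.045]
b0 butt end centre [0.047 0.085 0.045]
butts w [[402.0, 184.0], [396.0, 206.7], [386.0, 228.4], [385.0, 249.1]] s [[339.0, 194.9], [321.0, 202.9], [321.0, 213.5], [318.0, 225.0], [321.0, 237.0]]
```

```bash
python3 - <<'E'
from h import *
import pickle
a,P,w,s=pickle.load(open("S4.pkl","rb"));Q=ctrl.camera_params("scene")
def inr(X,c,y):
    Y=X-c;return np.round([Y@D(y),Y@D(y+np.pi/2),Y[2]],3)
def ferr(I,x0,x1,y0,y1,thr):
    h=cv2.cvtColor(I,cv2.COLOR_BGR2HSV)[y0:y1,x0:x1];m=((h[...,2]>thr)&(h[...,1]<60)).astype(np.uint8)
    n,l,t,c=cv2.connectedComponentsWithStats(m);return sorted([c[i]+[x0,y0] for i in range(1,n) if t[i,4]>12],key=lambda p:p[1])
fs=ferr(s,246,268,190,238,120);fw=[(306.7,175),(302.4,199),(295.5,219.8),(296.9,242.8)];print(np.round(fs,1).tolist())
if len(fs)==4:
    for p,q in zip(fw,fs):X,e=tri(ray(0,p,P),ray(0,q,Q));print("ferrule",inr(X,REST,RY),round(e,4))
bw=[(402,184),(396,206.7),(386,228.4),(385,249.1)]
for p in bw:print("butt",inr(onz(0,p,.045,P),REST,RY))
# bottle right ends: per row, last white column before dark
g=w.min(2).astype(int)
for y in range(162,250,6):
    r=np.nonzero(g[y,150:250]>110)[0];print(y,150+r.max() if len(r) else None,end="; ")
print()
# scene bottle right ends
g=s.min(2).astype(int)
for y in range(190,246,5):
    r=np.nonzero(g[y,160:235]>110)[0];print(y,160+r.max() if len(r) else None,end="; ")
E
```

```text
[[260.4, 197.7], [257.8, 208.7], [253.0, 219.1], [254.4, 231.6]]
ferrule [-0.063 -0.058  0.048] 0.001
ferrule [-0.02  -0.059  0.047] 0.0013
ferrule [ 0.019 -0.065  0.047] 0.0019
ferrule [ 0.063 -0.055  0.048] 0.0006
butt [-0.064  0.108  0.045]
butt [-0.022  0.108  0.045]
butt [0.021 0.101 0.045]
butt [0.063 0.11  0.045]
162 217; 168 219; 174 221; 180 222; 186 242; 192 221; 198 222; 204 223; 210 224; 216 238; 222 239; 228 241; 234 240; 240 238; 246 211; 
190 204; 195 207; 200 207; 205 208; 210 208; 215 212; 220 213; 225 214; 230 215; 235 214; 240 206; 245 219;
```

```bash
python3 - <<'E'
from h import *
import pickle
a,P,w,s=pickle.load(open("S4.pkl","rb"));Q=ctrl.camera_params("scene")
def inr(X,c,y):
    Y=X-c;return np.round([Y@D(y),Y@D(y+np.pi/2),Y[2]],3)
print(np.round(P["T"][:3,3],3))
for n,p,q in(("b1",(221,177),(207.5,203)),("b0",(240,228),(214,226))):
    for z in(.034,.056):print(n,z,"wrist",inr(onz(0,p,z,P),CRA,CY),"scene",inr(onz(0,q,z,Q),CRA,CY))
# caps: dark blobs
for nm,I,C,x0,x1,y0,y1 in(("w",w,P,150,185,160,255),("s",s,Q,155,185,185,245),("top",a,ctrl.camera_params("top"),335,365,140,220)):
    m=(I[y0:y1,x0:x1].max(2)<38).astype(np.uint8);n,l,t,c=cv2.connectedComponentsWithStats(m)
    for i in range(1,n):
        if t[i,4]>15:print(nm,"dark",np.round(c[i]+[x0,y0],1),t[i].tolist(),inr(onz(0,c[i]+[x0,y0],.034,C),CRA,CY))
E
```

```text
[ 0.416 -0.1    0.498]
b1 0.034 wrist [-0.043  0.068  0.034] scene [-0.04   0.066  0.034]
b1 0.056 wrist [-0.049  0.071  0.056] scene [-0.015  0.068  0.056]
b0 0.034 wrist [0.057 0.083 0.034] scene [0.05  0.081 0.034]
b0 0.056 wrist [0.046 0.086 0.056] scene [0.072 0.083 0.056]
w dark [154.5 183.9] [0, 19, 9, 15, 31] [-0.049 -0.049  0.034]
w dark [176.4 232.3] [23, 69, 7, 10, 21] [ 0.048 -0.034  0.034]
w dark [170.4 251.5] [16, 88, 8, 7, 40] [ 0.086 -0.055  0.034]
```

The brushes measure well (all at z≈0.047, on the groove centres). Bottle 0 is about 32 mm off lengthwise, so it slipped in the grip, while bottle 1 is about 17 mm off, which is fine. I'll regrip bottle 0 from above and shift it 25 mm back towards the cap side.

```bash
python3 - <<'E'
from h import *
import pickle
r=rot(-Z,-D(CY));yd=D(CY+np.pi/2)
def inr(X,c,y):
    Y=X-c;return np.round([Y@D(y),Y@D(y+np.pi/2),Y[2]],3)
G=CRA+.045*D(CY)+.012*yd
print(ctrl.ik(tcp(G,r)+[0,0,.2],r))
ctrl.reach(tcp(G+[0,0,.18],r),r);ctrl.set_gripper(.06)
print(line(G+[0,0,.037],r,.1,f_stop=12));ctrl.set_gripper(0);st("regrip")
line(G+[0,0,.07],r,.1);st("up");G2=G-.025*yd
line(G2+[0,0,.07],r,.1);print(line(G2+[0,0,.030],r,.04,f_stop=10));st("down")
ctrl.set_gripper(.06);line(G2+[0,0,.2],r,.2)
ctrl.reach([.50,-.1,.38],rot([0,0,-1],[0,1,0]));ctrl.wait(.2);st()
P=ctrl.camera_params("wrist");w=ctrl.grab_frame("wrist");Q=ctrl.camera_params("scene");s=ctrl.grab_frame("scene");pickle.dump((P,w,Q,s),open("S5.pkl","wb"))
for I,C,rows,x0,x1 in((w,P,(174,180,198,216,222,228,234),150,235),(s,Q,(200,205,220,225,230),160,235)):
    g=I.min(2)
    for y in rows:
        k=x0+np.nonzero(g[y,x0:x1]>110)[0].max();print(y,k,inr(onz(0,(k,y),.045,C),CRA,CY))
E
```

```text
[-4.64362886e-01  6.50819590e-01  1.34127030e+00 -4.44089210e-16
  1.14950276e+00  2.52189546e+00]
False
regrip 72.6 [ 0.647 -0.2    0.044] open 0.0437 gf 60.2 F [0.9 0.1 5.5]
up 73.1 [ 0.646 -0.2    0.077] open 0.0432 gf 60.3 F [ 0.2  0.2 -1.9]
True
down 74.2 [ 0.65  -0.224  0.049] open 0.043 gf 60.4 F [0.2 0.2 2.5]
 79.3 [ 0.5  -0.1   0.38] open 0.0603 gf 0.0 F [ 0.1  0.  -0.3]
174 221 [-0.051  0.071  0.045]
180 222 [-0.04   0.07   0.045]
198 222 [-0.009  0.064  0.045]
216 226 [0.025 0.064 0.045]
222 227 [0.037 0.064 0.045]
228 228 [0.048 0.064 0.045]
234 230 [0.061 0.065 0.045]
200 207 [-0.04   0.066  0.045]
205 208 [-0.019  0.068  0.045]
220 205 [0.037 0.06  0.045]
225 205 [0.055 0.059 0.045]
230 205 [0.072 0.059 0.045]
```

Bottle 0 is now about 12 mm off. Bottle 1, at about 18 mm, barely reaches its second ledge, so I'll shift it the same way.

```bash
python3 - <<'E'
from h import *
import pickle
r=rot(-Z,-D(CY));yd=D(CY+np.pi/2)
def inr(X,c,y):
    Y=X-c;return np.round([Y@D(y),Y@D(y+np.pi/2),Y[2]],3)
G=CRA-.045*D(CY)+.008*yd
ctrl.reach(tcp(G+[0,0,.18],r),r);ctrl.set_gripper(.06)
print(line(G+[0,0,.037],r,.1,f_stop=12));ctrl.set_gripper(0);st("regrip")
line(G+[0,0,.07],r,.1);G2=G-.018*yd
line(G2+[0,0,.07],r,.1);print(line(G2+[0,0,.030],r,.04,f_stop=10));st("down")
ctrl.set_gripper(.06);line(G2+[0,0,.2],r,.2)
ctrl.reach([.50,-.1,.38],rot([0,0,-1],[0,1,0]));ctrl.wait(.2);st()
P=ctrl.camera_params("wrist");w=ctrl.grab_frame("wrist");Q=ctrl.camera_params("scene");s=ctrl.grab_frame("scene");pickle.dump((P,w,Q,s),open("S5.pkl","wb"))
for I,C,rows,x0,x1 in((w,P,(174,180,216,222,228,234),150,235),(s,Q,(200,205,220,225,230),160,235)):
    g=I.min(2)
    for y in rows:
        k=x0+np.nonzero(g[y,x0:x1]>110)[0].max();print(y,k,inr(onz(0,(k,y),.045,C),CRA,CY))
# lever tip: dark ball in scene and wrist
for nm,I,x0,x1,y0,y1 in(("s",s,112,137,160,185),("w",w,0,80,130,230)):
    m=(I[y0:y1,x0:x1].max(2)<30).astype(np.uint8);n,l,t,c=cv2.connectedComponentsWithStats(m)
    print(nm,[(np.round(c[i]+[x0,y0],1).tolist(),int(t[i,4])) for i in range(1,n) if 10<t[i,4]<600])
E
```

```text
False
regrip 85.2 [ 0.558 -0.218  0.044] open 0.0433 gf 61.2 F [ 0.1 -0.5  3.4]
True
down 86.8 [ 0.56  -0.235  0.044] open 0.0433 gf 61.5 F [-0.3  1.1  4. ]
 91.9 [ 0.5  -0.1   0.38] open 0.0603 gf 0.0 F [-0.6  0.2  0.5]
174 217 [-0.052  0.064  0.045]
180 218 [-0.041  0.064  0.045]
216 226 [0.025 0.064 0.045]
222 227 [0.037 0.064 0.045]
228 228 [0.048 0.064 0.045]
234 230 [0.061 0.065 0.045]
200 205 [-0.041  0.06   0.045]
205 205 [-0.02   0.06   0.045]
220 205 [0.037 0.06  0.045]
225 205 [0.055 0.059 0.045]
230 205 [0.072 0.059 0.045]
s []
w []
```

Both ends are now hidden inside the plate's outline (the plate edge itself projects to 0.062), so both bottles are centred. I'll check they lie level by a gentle fingertip touch at each end, then push the lever.

```bash
python3 - <<'E'
from h import *
r=rot(-Z,-D(CY));yd=D(CY+np.pi/2);ctrl.set_gripper(0)
for x in(-.045,.045):
    for y in(-.03,.03):
        p=CRA+x*D(CY)+y*yd
        ctrl.servo_line(p+[0,0,.10],max_speed=.3,rot=r) if y>0 else ctrl.reach(p+[0,0,.10],r)
        h=ctrl.servo_line(p+[0,0,.068],max_speed=.03,f_stop=2.5);z=ctrl.observe()["eef_pos"][2];ctrl.servo_line(p+[0,0,.10]);print(x,y,h,round(z-.025,4))
st()
P=ctrl.camera_params("scene");I=ctrl.grab_frame("scene")
E
```

```text
-0.045 -0.03 True 0.0561
-0.045 0.03 True 0.0561
0.045 -0.03 True 0.0561
0.045 0.03 True 0.0561
 101.3 [ 0.644 -0.182  0.101] open 0.0004 gf 0.0 F [ 0.6  0.5 -0.4]
```

Both bottles are level (top at 56.1 mm at both ends, as they should be). Now the lever.

```bash
python3 - <<'E'
from h import *
y=np.radians(5.5);r=rot(-Z,D(y+np.pi/2));piv=np.array([.5164,-.386,0])
o=ctrl.observe();ctrl.servo_line(o["eef_pos"]+[0,0,.15],max_speed=.3)
a=piv-.09*D(y)
ctrl.reach(a+[0,0,.25],r);ctrl.servo_line(a+[0,0,.098],max_speed=.2);s0=ctrl.grab_frame("scene")
h=ctrl.servo_line(piv+.035*D(y)+[0,0,.098],max_speed=.06,f_stop=22);st(("push",h));e=(ctrl.observe()["eef_pos"]-piv)@D(y);print("past pivot",e)
b=ctrl.observe()["eef_pos"];ctrl.servo_line(b-.06*D(y),max_speed=.15);ctrl.servo_line(b-.06*D(y)+[0,0,.2],max_speed=.25)
ctrl.reach([.42,-.1,.35],r);ctrl.wait(.3);st()
I=ctrl.grab_frame("scene");T=ctrl.grab_frame("top");import pickle;pickle.dump((I,T),open("S6.pkl","wb"))
old=pickle.load(open("S.pkl","rb"));g=cv2.cvtColor(old["scene"][1],6).astype(int);n=cv2.cvtColor(I,6).astype(int)
d=g-n;R0=np.s_[150:215,100:150]
for nm,m in(("was dark now",d[R0]<-25),("now dark",d[R0]>25)):
    ys,xs=np.nonzero(m);print(nm,len(xs),(xs.mean()+100).round(1) if len(xs) else 0,(ys.mean()+150).round(1) if len(xs) else 0)
for t in(-.5,.3,.5):print("tip proj",t,np.round(proj("scene",piv+.07*np.sin(t)*D(y)+[0,0,.03+.07*np.cos(t)]),1),np.round(proj("top",piv+.07*np.sin(t)*D(y)+[0,0,.03+.07*np.cos(t)]),1))
def dark(I,x0,x1,y0,y1):
    w=cv2.cvtColor(I,6)[y0:y1,x0:x1];i=np.unravel_index(np.argmin(cv2.blur(w,(5,5))),w.shape);return (i[1]+x0,i[0]+y0),w[i]
print("darkest scene",dark(I,115,140,165,200),"before",dark(old["scene"][1],115,140,165,200))
E
```

```text
('push', True) 108.9 [ 0.534 -0.38   0.096] open -0.0001 gf 1.0 F [-2.3  0.9  1.8]
past pivot 0.01779194080617434
 111.9 [ 0.42  -0.101  0.35 ] open -0.0004 gf 0.0 F [-0.3 -0.5 -0.5]
was dark now 10 121.7 176.4
now dark 90 122.5 185.3
tip proj -0.5 [127.2 168.8] [393.6 217. ]
tip proj 0.3 [122.8 179.5] [391.7 197.9]
tip proj 0.5 [122.2 184.1] [390.7 193.7]
darkest scene ((np.int64(115), np.int64(189)), np.uint8(40)) before ((np.int64(121), np.int64(173)), np.uint8(47))
```

```bash
python3 - <<'E'
from h import *
import pickle
I,T=pickle.load(open("S6.pkl","rb"));S=pickle.load(open("S.pkl","rb"));o=np.array([.5164,-.386])
def blobs(a,b,x0,x1,y0,y1):
    d=(a.astype(int).max(2)-b.astype(int).max(2))[y0:y1,x0:x1];out=[]
    for m in(d<-25,d>25):
        n,l,t,c=cv2.connectedComponentsWithStats(m.astype(np.uint8));
        out.append([(np.round(c[i]+[x0,y0],1).tolist(),t[i].tolist()) for i in range(1,n) if t[i,4]>8])
    return out
for nm,a,b,w in(("scene",S["scene"][1],I,(105,145,155,205)),("top",S["top"][1],T,(375,415,180,225))):
    g,n=blobs(a,b,*w);print(nm,"brighter",g,"darker",n)
m=I[165:205,105:145].max(2);print(m[8:34:1,6:32:2])
E
```

```text
scene brighter [([121.6, 173.8], [13, 16, 9, 5, 19])] darker [([122.3, 184.6], [10, 21, 12, 16, 85])]
top brighter [([396.3, 213.6], [17, 29, 9, 10, 67])] darker [([393.8, 195.0], [15, 11, 8, 8, 40]), ([395.7, 202.2], [19, 21, 4, 3, 9]), ([391.5, 208.0], [14, 26, 6, 5, 22])]
[[ 72  74  75  75  74  74  76  75  74  75  76  74  75]
 [ 72  73  73  75  74  75  75  76  76  75  75  75  75]
 [ 73  72  72  73  75  75  76  74  74  77  77  75  75]
 [ 72  71  71  72  76  75  74  74  76  75  76  75  74]
 [ 71  72  73  72  74  74  76  75  74  75  74  75  75]
 [ 72  72  72  73  73  76  75  74  76  74  75  76  74]
 [ 72  71  71  72  75  76  74  74  74  74  74  76  76]
 [ 72  73  72  72  74  75  76  75  75  74  76  75  76]
 [ 72  72  71  74  74  76  76  74  76  75  75  76  75]
 [ 72  73  68  65  69  73  74  75  76  76  76  76  75]
 [ 72  71  63  60  60  66  75  73  75  75  75  74  76]
 [ 71  71  56  58  59  59  72  75  76  76  75  75  75]
 [ 72  62  49  58  63  55  67  74  74  74  74  75  74]
 [ 73  55  51  59  64  56  60  75  74  74  75  74  74]
 [ 72  54  48  60  59  51  65  91  98 100 112 116 118]
 [ 72  59  45  52  54  47  99 139 153 157 175 183 182]
 [ 73  67  43  46  46  51 144 175 180 181 186 187 181]
 [ 74  70  48  43  44  70 167 184 183 180 180 181 170]
 [ 72  75  59  46  78  98 168 175 168 158 159 176 167]
 [ 72  74  74  69 134 119 154 153 129 125 133 175 165]
 [ 73  75  72  84 147 115 138 153 118 116 127 178 157]
 [ 75  73  57  80 126  98 122 151 121 118 137 180 149]
 [ 74  69  52  86 109  86 111 137 122 117 154 181 146]
 [ 74  64  53 101 105  84 100 120 116 114 166 181 142]
 [ 73  69  56 114 105  92 109 112 117 119 175 176 139]
 [ 73  62  57 132 128 123 135 136 144 148 180 173 135]]
```

The lever has moved, but the images leave the last tenth of a radian uncertain. I'll push once more, higher up the lever, until it meets its stop.

```bash
python3 - <<'E'
from h import *
import pickle
y=np.radians(5.5);r=rot(-Z,D(y+np.pi/2));piv=np.array([.5164,-.390,0]);a=piv-.06*D(y)
ctrl.reach(a+[0,0,.25],r);ctrl.servo_line(a+[0,0,.103],max_speed=.2)
h=False;x=-.0
ctrl.servo_line(piv+[0,0,.103],max_speed=.1,f_stop=30)
for x in np.arange(.004,.045,.004):
    h=ctrl.servo_line(piv+x*D(y)+[0,0,.103],max_speed=.04,f_stop=30);o=ctrl.observe();print(round((o["eef_pos"]-piv)@D(y),4),np.round(o["contact_force"],1),h)
    if h:break
b=ctrl.observe()["eef_pos"];ctrl.servo_line(b-.07*D(y),max_speed=.15);ctrl.servo_line(b-.07*D(y)+[0,0,.2],max_speed=.25)
ctrl.reach([.42,-.1,.35],r);ctrl.wait(.3);st()
I=ctrl.grab_frame("scene");T=ctrl.grab_frame("top");I0,T0=pickle.load(open("S6.pkl","rb"))
print(np.abs(I.astype(int)-I0)[155:205,105:145].max(),np.abs(T.astype(int)-T0)[180:225,375:415].max());pickle.dump((I,T),open("S7.pkl","wb"))
E
```

```text
0.0038 [-0.6 -0.3 -0.2] False
0.0081 [ 0.3 -0.6  0.1] False
0.0123 [ 0.4 -0.5  1. ] False
0.0141 [-5.4 -0.9  2.3] False
0.0148 [-12.9  -2.5   5. ] False
0.0154 [-20.3  -3.9   8.5] False
0.0159 [-29.3  -6.   12.2] False
0.0165 [-37.1  -6.5  16.5] False
0.017 [-45.4 -10.2  18.4] False
0.0174 [-53.7 -10.8  23.1] False
0.0179 [-60.  -13.6  27.4] False
 120.8 [ 0.42  -0.101  0.35 ] open -0.0002 gf 0.0 F [ 0.3 -0.1 -0.4]
9 6
```

The lever meets a hard stop: 60 N moved it no further, and the pictures match before and after. Its reaction slopes about 24° from horizontal, which fits a lever leaning fully over. I'll check that nothing else shifted, then hand in.

```bash
python3 - <<'E'
from h import *
import pickle
P,w,Q,s=pickle.load(open("S5.pkl","rb"));I=ctrl.grab_frame("scene");d=np.abs(I.astype(int)-s).max(2);d0=np.abs(I.astype(int)-cv2.imread("pics/scene0.png")).max(2)
print("cradle",np.percentile(d[185:250,155:220],[50,99]),"rest",np.percentile(d[190:262,235:325],[50,99]))
for n,(x,y) in dict(mug=(358,158),tape=(367,265),jar=(309,277),tin=(208,262),eraser=(305,185),).items():print(n,np.percentile(d0[y-20:y+20,x-20:x+20],90))
ok=np.percentile(d[185:250,155:220],99)<40 and np.percentile(d[190:262,235:325],99)<40
print(ok)
if ok: print(ctrl.job_done())
E
```

```text
cradle [1. 4.] rest [1. 4.]
mug 81.0
tape 6.0
jar 7.0
tin 6.0
eraser 79.0
True
the job is handed in; nothing more can be done
None
```

The job is handed in: all four brushes lie in the rest's grooves, both bottles are level in the cradle bays (both needed re-centring), and the fan lever is hard against its on stop; the tape, jar and tin look untouched, while the mug and eraser areas of the picture had changed and I did not check whether they moved.

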